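# Pack the flanged pulleys head to tail and bar the rack

### The job

Swing the red bar of the rack up out of the way, then pack all the flanged pulleys into the rack without turning any over: the bottom row has crown-up pulleys in the end places and a crown-down one in the middle, and the second layer on top of them is the other way up in each place, so that flanges overlap and everything packs tight, flat and straight (a short pack may leave places empty). Then swing the bar back down until it rests in its catch, and leave the other things on the bench where they are.

Things in the scene. Friction and masses are not known exactly. Their poses are not given: they have to be found in the camera images.
- up1: Solid flanged pulley like a brimmed hat, 34 mm high, 0.16 kg: round brass flange 62 mm in diameter, 11 mm thick; steel-grey crown 38 mm in diameter, 23 mm high. Stands crown up, three dark dots on the flange; keep it that way up, grip it by the crown. Origin: centre of its underside (flange's flat face); z up. Absent in some runs (None).
- down1: Solid flanged pulley like a brimmed hat, 34 mm high, 0.16 kg: round brass flange 62 mm in diameter, 11 mm thick; steel-grey crown 38 mm in diameter, 23 mm high. Stands crown down, a dark ring on the flange's face on top; keep it that way up, grip it across the flange. Origin: centre of its underside (crown's face); z up. Absent in some runs (None).
- up2: Solid flanged pulley like a brimmed hat, 34 mm high, 0.16 kg: round brass flange 62 mm in diameter, 11 mm thick; steel-grey crown 38 mm in diameter, 23 mm high. Stands crown up, three dark dots on the flange; keep it that way up, grip it by the crown. Origin: centre of its underside (flange's flat face); z up. Absent in some runs (None).
- down2: Solid flanged pulley like a brimmed hat, 34 mm high, 0.16 kg: round brass flange 62 mm in diameter, 11 mm thick; steel-grey crown 38 mm in diameter, 23 mm high. Stands crown down, a dark ring on the flange's face on top; keep it that way up, grip it across the flange. Origin: centre of its underside (crown's face); z up. Absent in some runs (None).
- up3: Solid flanged pulley like a brimmed hat, 34 mm high, 0.16 kg: round brass flange 62 mm in diameter, 11 mm thick; steel-grey crown 38 mm in diameter, 23 mm high. Stands crown up, three dark dots on the flange; keep it that way up, grip it by the crown. Origin: centre of its underside (flange's flat face); z up. Absent in some runs (None).
- down3: Solid flanged pulley like a brimmed hat, 34 mm high, 0.16 kg: round brass flange 62 mm in diameter, 11 mm thick; steel-grey crown 38 mm in diameter, 23 mm high. Stands crown down, a dark ring on the flange's face on top; keep it that way up, grip it across the flange. Origin: centre of its underside (crown's face); z up. Absent in some runs (None).
- rack: Brown wooden rack, fixed, 92 mm (x) by 206 mm (y, along its row of three places). Origin: centre of its underside; z up. Floor 8 mm high; side walls 35 to 43 mm out in x, 19 mm high; end posts 34 mm wide, inner faces at y = +-87 mm, to 80 mm, steel cheeks to 100 mm. Neighbours 53 mm apart fit only one crown up, one down, flanges overlapping. Two layers reach 76 mm; closed bar's underside 83 mm.
- place_left (a point): Centre of the end place on the catch side, on the rack's floor (8 mm above the table), at y = +53 mm in the rack's frame.
- place_mid (a point): Centre of the middle place, on the rack's floor, midway between the others.
- place_right (a point): Centre of the end place on the hinge side, on the rack's floor, at y = -53 mm in the rack's frame.
- bar (a joint): Angle of the red hold-down bar: 0 = level in the steel fork (catch) over the pack; 1.57 = upright; stop at 2.4, leaning away from the pack. Starts at 0 to 0.3. A stiff hinge (0.28 N m) keeps it where it is left; it turns about the rack's +x.
- bar_grip (a point): Centre of the black grip at the bar's free end, 222 mm from the hinge, beyond the catch post. 52 mm long along the bar, 22 mm wide in the rack's x, 18 mm deep. Can be pinched from above, closing along the rack's x; it turns between the fingers as the bar swings.
- bar_hinge (a point): The bar's hinge axis (along the rack's x), at y = -96 mm, z = 88 mm in the rack's frame. The bar is 16 mm wide and 10 mm thick.
- jar: Bystander: amber jar with a black cap, 68 mm in diameter, 100 mm high, 0.4 kg. Origin at the centre of its underside. Leave alone.
- mallet: Bystander: wooden mallet standing on one face of its round head (70 mm in diameter, 100 mm high), handle 130 mm long level along its -x at 50 mm height. Origin at the centre of the head's underside. Leave alone.
- block: Bystander: dark wooden block 90 x 60 x 45 mm. Origin at the centre of its underside. Leave alone.

How it is judged:
By the outcome, as a careful person would: the job done as asked, in the order asked, and still so for the second after the job is handed in, with the robot touching nothing.
Of up1, up2, up3 only 2 to 3 are there at a start; the rules pass over those that are not, and their reading is None.
Of down1, down2, down3 only 2 to 3 are there at a start; the rules pass over those that are not, and their reading is None.
At some moment in a run one of up1, up2 may be knocked a few centimetres aside while the robot is not near it.
Once in a run the grip may slacken for a moment while it holds something.
It also fails if it takes over 210 s, if anything falls off the work surface, if the arm or the gripper's body presses on something with over 40 N, if the wrist force passes 120 N, or if a joint passes its speed limit or range.

### The arm

A 6-joint arm with a two-finger parallel gripper is mounted at the origin on the work surface. World frame = base frame: x ahead of the robot, y to its left, z up, the work surface at z = 0. Lengths are in m, angles in rad, forces in N, time in s.
With the tool pointing down it reaches from about 0.25 to 0.8 m from the base axis. Payload 3.9 kg.
Tool frame: the origin (TCP) lies at the very end of the fingers, on their centre line; the grasp point (between the pads) lies 19 mm behind it; z points along the fingers, y is the line along which they close (so a half turn about z gives the same grasp; the last joint's range is limited). The gripper opens to 85 mm and grips with 20 to 120 N. Pads are 22 mm wide; open, the fingers measure 114 mm over their backs; the gripper's body (76 mm by 85 mm) begins 54 mm behind the grasp point. The pads swing forward as they close: fully open they stand 13 mm farther back than shut.
Start: joints at [-1.285, 0.26, -0.138, 1.173, 0, 1.571], TCP at [0.148, -0.504, 0.231] pointing down, gripper open.
Joint ranges: [-2.78, 2.78], [-0.83, 1.72], [-1.28, 1.37], [-1.9, 2.12], [-1.57, 1.48], [-3.14, 3.14]. Speed limits (rad/s): [2.57, 2.57, 3.14, 3.14, 3.14, 3.14].

### API

Orientations are given as a 3x3 rotation matrix whose columns are the frame's x, y, z axes.
In Python, from station import arm gives the robot as it stands. Calls block until the motion is done:
- arm.move_pose(position, orientation): joint-space move of the TCP to a pose.
- arm.movel(position, ori=None, max_speed=0.15, threshold=None): straight line of the TCP; ori=None keeps the orientation; max_speed is the mean speed in m/s. With threshold (N) it stops when the force on the tool has changed by that much, and returns True; else False.
- arm.move_joints(angles): joint-space move.
- arm.ungrasp() and arm.gripper_close(): open the fingers fully, or close them until they stop; the grip force is fixed at half the most.
- arm.pause(seconds).
- arm.inverse_kinematics(position, orientation): joint angles nearest the present ones, or None.
- arm.snapshot(name): name is "scene" or "top"; returns the picture (400x640x3 uint8, red, green, blue); there is no depth.
- arm.calibration(name): a dict with "K" (3x3 intrinsics, pixels), "extrinsics" (4x4, takes a point from world to camera coordinates). Camera axes: x right, y down, z forward; pixel columns grow to the right and rows downward; lengths in m; the calibration is good to about 2 mm. A picture is of the moment at which its call begins. calibration takes no time and is no camera call.
A pose or a line that the arm cannot do raises arm.MotionError and nothing moves.
- arm.job_done(): hands the job in; it is judged then, once.
Readings, each from a call of its own:
- arm.get_t(): time.
- arm.get_q(): joint angles.
- arm.get_qd(): joint speeds.
- arm.get_joint_torque(): joint torques, N m.
- arm.get_tcp_pos(): TCP position.
- arm.get_tcp_rot(): TCP orientation.
- arm.get_contact_force(): force on the tool from outside, world axes, zero at the start.
- arm.get_wrist_torque(): the same for the moment, N m.
- arm.get_finger_gap(): opening from 0.0 (shut) to 1.0 (fully open).
- arm.get_grip_force(): force on a finger pad.
Only numpy, scipy, OpenCV 4.12 (cv2) and the standard library are available. Lean on these libraries where they do the work, as an engineer would, in place of code of your own. Each camera call takes 0.05 s, during which the arm holds its last target. There are 200 camera calls.

## Working session

There is one attempt and no reset: what is moved stays moved. The work goes in short steps, each a Python script; the robot and the scene stay as the last script left them, time stands still between calls to the robot, and variables do not carry over. Pictures are saved under pics/ and viewed, at most 16 in all, crops included, and the job is handed in when it is done.

```bash
ls; mkdir -p pics
python3 - <<'E'
from station import arm
import cv2
for n in ("scene","top"):
    cv2.imwrite(f"pics/{n}0.png",arm.snapshot(n)[:,:,::-1]); c=arm.calibration(n); print(n,c["K"].round(1).tolist(),c["extrinsics"].round(4).tolist())
print(arm.get_t(),arm.get_tcp_rot().round(2) if hasattr(arm.get_tcp_rot(),'round') else arm.get_tcp_rot())
E
```

```text
pics
station.py
scene [[462.0, 0.0, 331.2], [0.0, 462.0, 199.3], [0.0, 0.0, 1.0]] [[-0.7887, 0.6147, -0.0127, 0.4411], [0.4112, 0.512, -0.7542, -0.1636], [-0.457, -0.6, -0.6566, 1.7702], [0.0, 0.0, 0.0, 1.0]]
top [[389.1, 0.0, 319.8], [0.0, 389.1, 205.5], [0.0, 0.0, 1.0]] [[-0.0299, -0.9995, -0.0061, 0.0056], [-0.9966, 0.0303, -0.0761, 0.5764], [0.0763, 0.0038, -0.9971, 1.1887], [0.0, 0.0, 0.0, 1.0]]
0.1 [[ 0.96  0.28 -0.  ]
 [ 0.28 -0.96  0.  ]
 [ 0.   -0.   -1.  ]]
```

View pics/scene0.png

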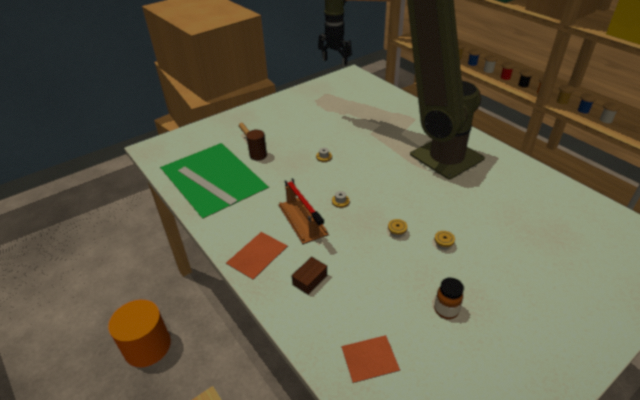

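View pics/top0.png

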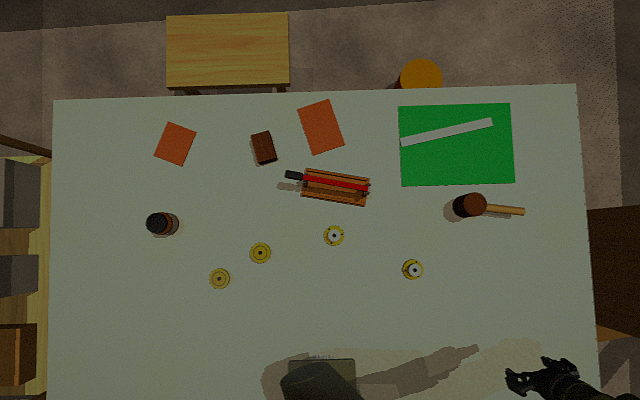

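The four pulleys are two crown-up, at top-view pixels (334,235) and (412,269), and two crown-down, at (260,253) and (219,278). The rack is around (335,187) with the bar slightly raised and its black grip at (294,175). The jar is at (162,224), the mallet at (470,205) and the block at (263,148). I'll zoom in on the rack next.

Run:
```python
import cv2
a=cv2.imread("pics/top0.png")[160:212,275:380]; b=cv2.imread("pics/scene0.png")[170:250,265:345]
f=lambda i,s:cv2.convertScaleAbs(cv2.resize(i,None,fx=s,fy=s,interpolation=cv2.INTER_CUBIC),alpha=1.6)
cv2.imwrite("pics/ra.png",f(a,7)); cv2.imwrite("pics/rb.png",f(b,7))
```

```text
(no output)
```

View pics/ra.png

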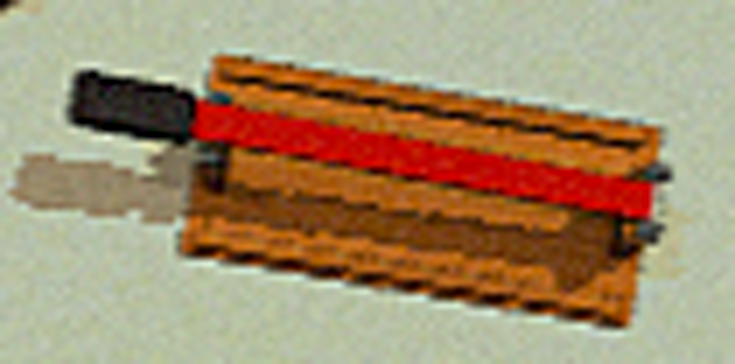

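View pics/rb.png

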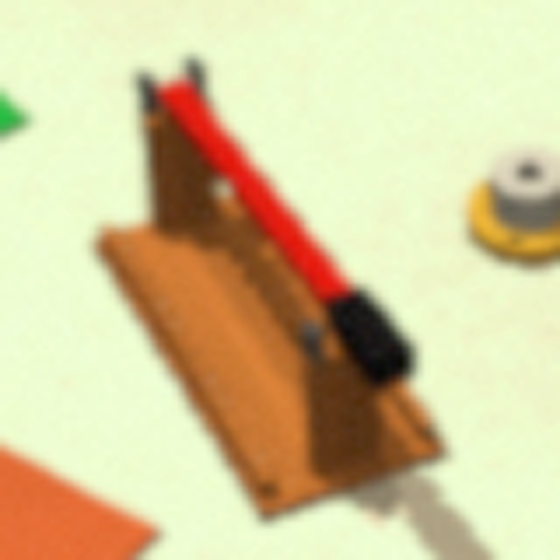

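The rack's hinge end is on the right (-y) and its catch on the left, with a yaw of roughly -0.15 rad. The bar is raised slightly. I'll fit poses by matching rendered silhouettes in both views.

```bash
cat > vis.py <<'E'
import cv2, numpy as np
from scipy.optimize import minimize
from station import arm
CAL={n:arm.calibration(n) for n in("scene","top")}
S=8
def proj(n,P):
    c=CAL[n];E=np.array(c["extrinsics"]);p=(np.asarray(P)@E[:3,:3].T+E[:3,3])@np.array(c["K"]).T
    return p[:,:2]/p[:,2:]
def fill(img,uv,off,v):
    h=cv2.convexHull(((uv-off+.5)*S-.5).astype(np.float32))
    cv2.fillConvexPoly(img,np.round(h*16).astype(np.int32),v,shift=4)
def box(x0,x1,y0,y1,z0,z1): return np.array([[x,y,z] for x in(x0,x1) for y in(y0,y1) for z in(z0,z1)])
A=np.linspace(0,2*np.pi,48,endpoint=False)
def cyl(r,z0,z1): return np.vstack([np.c_[r*np.cos(A),r*np.sin(A),0*A+z] for z in(z0,z1)])
def wt(P,x,y,z,yaw):
    c,s=np.cos(yaw),np.sin(yaw);return P@np.array([[c,-s,0],[s,c,0],[0,0,1]]).T+[x,y,z]
def rackparts(p):
    x,y,yaw,b,z=p;B=box(-.008,.008,0,.196,-.005,.005);G=box(-.011,.011,.196,.248,-.009,.009)
    r=np.array([[1,0,0],[0,np.cos(b),-np.sin(b)],[0,np.sin(b),np.cos(b)]])
    L=[(box(-.046,.046,-.103,.103,0,.008),1),(box(-.043,-.035,-.103,.103,0,.019),1),(box(.035,.043,-.103,.103,0,.019),1),
       (box(-.017,.017,-.103,-.087,0,.08),1),(box(-.017,.017,.087,.103,0,.08),1),(B@r.T+[0,-.096,.088],1),(G@r.T+[0,-.096,.088],0)]
    return [(wt(q,x,y,z,yaw),v) for q,v in L]
def upparts(p): return [(wt(cyl(.031,0,.011),*p[:2],p[2],0),1),(wt(cyl(.019,.011,.034),*p[:2],p[2],0),0)]
def downparts(p): return [(wt(cyl(.031,.023,.034),*p[:2],p[2],0),1)]
def mask(img):
    h=cv2.cvtColor(img,cv2.COLOR_RGB2HSV).astype(float)
    return np.clip((h[...,1]-95)/70,0,1)*((h[...,0]<35)|(h[...,0]>170))
def fit(parts,p0,imgs,steps,pad=4,save=None):
    ms={};w={}
    for n,im in imgs.items():
        uv=np.vstack([proj(n,q) for q,_ in parts(p0)]);lo=np.floor(uv.min(0)-pad).astype(int);hi=np.ceil(uv.max(0)+pad).astype(int)
        w[n]=(lo,hi);ms[n]=mask(im)[lo[1]:hi[1],lo[0]:hi[0]]
    def ren(p,n):
        lo,hi=w[n];I=np.zeros(((hi[1]-lo[1])*S,(hi[0]-lo[0])*S),np.float32)
        for q,v in parts(p): fill(I,proj(n,q),lo,v)
        return cv2.resize(I,None,fx=1/S,fy=1/S,interpolation=cv2.INTER_AREA)
    f=lambda p:sum(((ren(p,n)-ms[n])**2).sum() for n in ms)
    p0=np.array(p0,float)
    for k in(1,.3):
        sim=np.vstack([p0]+[p0+np.eye(len(p0))[i]*steps[i]*k for i in range(len(p0))])
        r=minimize(f,p0,method="Nelder-Mead",options=dict(initial_simplex=sim,xatol=1e-5,fatol=1e-3,maxiter=600));p0=r.x
    if save: cv2.imwrite(save,np.vstack([cv2.resize(np.hstack([ms[n],ren(p0,n)])*255,(780,290)) for n in ms]))
    return p0,r.fun,f
def onplane(n,u,v,z):
    c=CAL[n];E=np.array(c["extrinsics"]);R,t=E[:3,:3],E[:3,3];d=R.T@np.linalg.inv(np.array(c["K"]))@[u,v,1];o=-R.T@t
    return (o+d*(z-o[2])/d[2])[:2]
E
python3 - <<'E'
from vis import *
imgs={n:cv2.imread(f"pics/{n}0.png")[:,:,::-1].copy() for n in("scene","top")}
xy=onplane("top",335,187,.02)
p,e,_=fit(rackparts,[*xy,-.15,.15,0],imgs,[.01,.01,.05,.05,.005],save="pics/fit.png");print("rack",p.round(4),e)
for n in imgs:
    p1,e,_=fit(rackparts,p,{n:imgs[n]},[.003,.003,.02,.02,.002]);print(n,p1.round(4),e)
for nm,f,u,v,z in(("upA",upparts,334,235,.01),("upB",upparts,412,269,.01),("dnA",downparts,260,253,.034),("dnB",downparts,219,278,.034)):
    p,e,_=fit(f,[*onplane("top",u,v,z),0],imgs,[.005,.005,.004]);print(nm,p.round(4),round(e,2))
E
```

```text
rack [ 0.6352 -0.0594 -0.1987  0.0988  0.0041] 406.9054542012117
scene [ 0.6318 -0.0566 -0.1988  0.1038  0.0041] 250.65985271843113
top [ 0.6391 -0.0604 -0.198   0.0748 -0.0255] 75.64670260682398
upA [ 0.4829 -0.0516  0.004 ] 37.71
upB [ 0.3706 -0.2933  0.0037] 39.94
dnA [4.369e-01 1.762e-01 2.000e-04] 56.72
dnB [ 3.618e-01  3.030e-01 -3.000e-04] 78.36[ WARN:0@2.728] global loadsave.cpp:1063 imwrite_ Unsupported depth image for selected encoder is fallbacked to CV_8U.
```

View pics/fit.png

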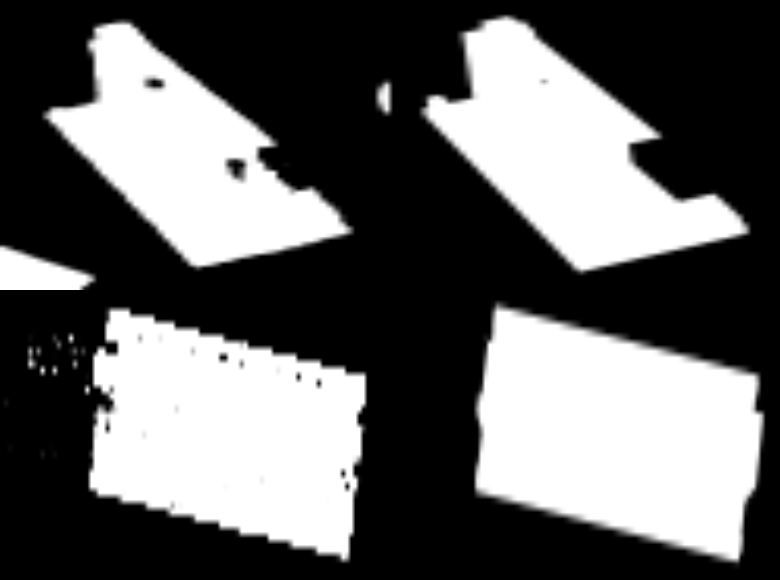

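```bash
python3 - <<'E'
s=open("vis.py").read()
s=s.replace("ms[n]=mask(im)[lo[1]:hi[1],lo[0]:hi[0]]","ms[n]=comp(mask(im)[lo[1]:hi[1],lo[0]:hi[0]])")
s=s.replace("def fit(","""def comp(m):
    k,l,st,_=cv2.connectedComponentsWithStats((m>.2).astype(np.uint8));return m*(l==1+np.argmax(st[1:,4]))
def fit(""").replace("-.103,.103,0,.019","-.087,.087,0,.019").replace("*((h[...,0]<35)","*(h[...,2]>30)*((h[...,0]<35)")
open("vis.py","w").write(s)
E
python3 - <<'E'
from vis import *
imgs={n:cv2.imread(f"pics/{n}0.png")[:,:,::-1].copy() for n in("scene","top")}
p,e,_=fit(rackparts,[.635,-.06,-.198,.1,0],imgs,[.01,.01,.05,.05,.005],save="pics/f0.png");print("rack",p.round(4),e)
rp=lambda q:rackparts([*q,0])
for im in(imgs,{"scene":imgs["scene"]},{"top":imgs["top"]}):
    p1,e,_=fit(rp,p[:4],im,[.003,.003,.02,.02]);print(list(im),p1.round(4),e)
for i,(nm,f,u,v,z) in enumerate((("upA",upparts,334,235,.01),("upB",upparts,412,269,.01),("dnA",downparts,260,253,.034),("dnB",downparts,219,278,.034))):
    p,e,_=fit(f,[*onplane("top",u,v,z),0],imgs,[.005,.005,.004],save=f"pics/f{i+1}.png");print(nm,p.round(4),round(e,2))
    for n in imgs:
        p1,e,_=fit(lambda q:f([*q,0]),p[:2],{n:imgs[n]},[.005,.005]);print(n,p1.round(4),round(e,2))
I=[cv2.resize(cv2.imread(f"pics/f{i}.png"),(390,195)) for i in range(5)]+[np.zeros((195,390,3),np.uint8)]
cv2.imwrite("pics/fit2.png",np.vstack([np.hstack(I[k:k+2]) for k in(0,2,4)]))
u=imgs["scene"][150:160,316:334];h=cv2.cvtColor(u.copy(),cv2.COLOR_RGB2HSV);print(h[::2,::2,1]);print(h[::2,::2,0])
E
```

```text
rack [ 0.6349 -0.0594 -0.1986  0.086   0.0045] 350.3479203204719
['scene', 'top'] [ 0.635  -0.0601 -0.2001  0.1187] 364.13863600127553
['scene'] [ 0.6297 -0.0583 -0.1921  0.0856] 141.053255341199
['top'] [ 0.6359 -0.0599 -0.1983  0.1008] 164.65674645248725
upA [ 0.4829 -0.0516  0.004 ] 38.8
scene [ 0.4778 -0.0542] 17.0
top [ 0.4833 -0.0522] 11.9
upB [ 0.3707 -0.2932  0.0037] 39.12
scene [ 0.3642 -0.2955] 15.07
top [ 0.3707 -0.2944] 17.71
dnA [ 4.369e-01  1.762e-01 -1.000e-04] 59.27
scene [0.4353 0.1768] 21.39
top [0.4373 0.176 ] 34.07
dnB [ 3.617e-01  3.031e-01 -1.000e-04] 81.82
scene [0.36   0.3044] 22.97
top [0.3623 0.3022] 54.92
[[ 47  44  41  39  38  40  41  48  47]
 [ 56  92  44  39  42  41  90  87  48]
 [103 175  66  40  37  40 119 158  57]
 [121 179 107  55  45  69 145 188  68]
 [ 79 191 188 169 160 182 192 165  52]]
[[39 36 23 23 21 23 29 36 37]
 [34 24 22 22 23 23 23 25 36]
 [24 21 22 22 22 24 18 20 33]
 [22 21 20 18 20 19 19 20 27]
 [26 21 21 20 20 20 20 20 31]][ WARN:0@1.998] global loadsave.cpp:1063 imwrite_ Unsupported depth image for selected encoder is fallbacked to CV_8U.
```

View pics/fit2.png

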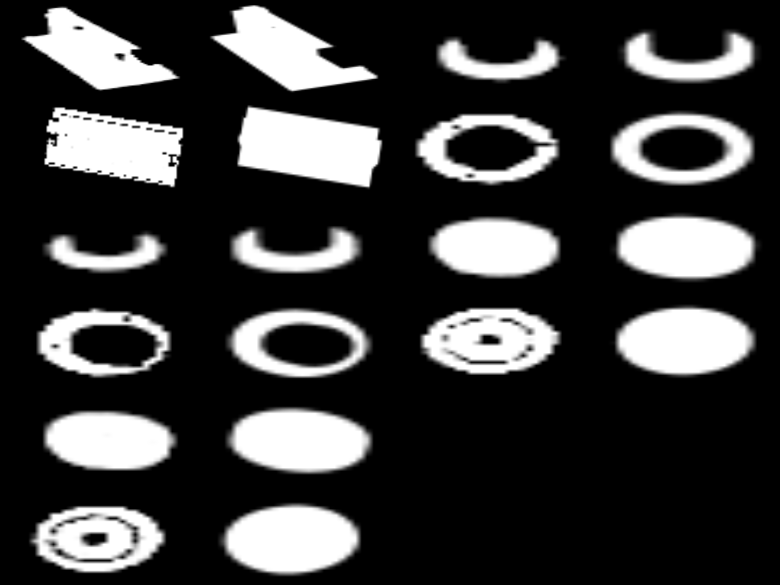

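```bash
cat > rob.py <<'E'
import numpy as np
from station import arm
X,Y,YAW=.636,-.060,-.198
def rf(x,y,z,c=None):
    X0,Y0=c if c is not None else (X,Y);c_,s=np.cos(YAW),np.sin(YAW);return np.array([X0+c_*x-s*y,Y0+s*x+c_*y,z])
def ori(extra=0,tilt=0):
    "tool down, closing along rack x turned by extra; tilt leans the tool's body towards rack -y"
    best=None
    for f in(0,np.pi):
        a=YAW+extra+f;y=np.array([np.cos(a),np.sin(a),0]);z=np.array([0,0,-1.]);x=np.cross(y,z)
        R=np.c_[x,y,z]
        if tilt:
            a=np.array([np.cos(YAW),np.sin(YAW),0]);K=np.cross(np.eye(3),a)*-1
            Q=np.eye(3)+np.sin(tilt)*K+(1-np.cos(tilt))*K@K;R=Q@R
        q=arm.inverse_kinematics(np.array([.5,0,.2]),R)
        if q is None: continue
        m=abs(q[5])
        if best is None or m<best[0]: best=(m,R)
    return best[1]
def st(msg=""):
    print(msg,"t",round(arm.get_t(),1),"tcp",np.round(arm.get_tcp_pos(),4),"F",np.round(arm.get_contact_force(),1),"gap",round(arm.get_finger_gap(),3),"gf",round(arm.get_grip_force(),1),flush=True)
def barpt(b,dz=-.017): return rf(0,-.096+.222*np.cos(b),.088+.222*np.sin(b)+dz)
E
python3 - <<'E'
from rob import *
R=ori();print(R.round(2))
b=.1;p=barpt(b)
arm.move_pose(p+[0,0,.08],R);st()
print([arm.inverse_kinematics(barpt(a),R) is not None for a in(.5,1,1.5,2,2.3)])
h=arm.movel(p,R,threshold=6);st(h)
arm.gripper_close();st("closed")
E
```

```text
[[-0.2  -0.98  0.  ]
 [-0.98  0.2   0.  ]
 [-0.    0.   -1.  ]]
 t 2.8 tcp [0.6606 0.0617 0.1733] F [-0.1  0.3  0.5] gap 1.002 gf 0.0
[True, True, True, True, True]
False t 3.5 tcp [0.6611 0.0622 0.0938] F [0.3 0.2 0.7] gap 0.999 gf 0.0
closed t 4.1 tcp [0.6584 0.0632 0.0927] F [-4.8  2.7  1.5] gap 0.247 gf 62.5
```

```bash
sed -i 's/^X,Y,YAW=.*/X,Y,YAW=.633,-.0594,-.198/' rob.py
python3 - <<'E'
from rob import *
R=ori()
for b in np.arange(.35,2.3,.24):
    arm.movel(barpt(b),R,max_speed=.12)
st("end b %.2f"%b)
arm.ungrasp();st()
arm.movel(barpt(b)+[0,0,.06],R,max_speed=.2)
# touch in y between posts, closed fingers at z=.062
arm.gripper_close()
c=rf(0,0,.20);arm.move_pose(c,R);arm.movel(rf(0,0,.062),R,max_speed=.2);st("mid")
from vis import *
cv2.imwrite("pics/s1.png",arm.snapshot("scene")[:,:,::-1])
y=rf(0,1,0)-rf(0,0,0)
for s in(1,-1):
    arm.movel(rf(0,s*.05,.062),R,max_speed=.2)
    h=arm.movel(rf(0,s*.095,.062),R,max_speed=.03,threshold=4);t=arm.get_tcp_pos();st(h);print("rack y",(np.array(t)-rf(0,0,0))@y)
arm.movel(rf(0,0,.062),R,max_speed=.2)
E
```

```text
end b 2.27 t 9.4 tcp [ 0.5864 -0.2946  0.2409] F [4.5 0.1 0.7] gap 0.248 gf 75.7
 t 10.1 tcp [ 0.5859 -0.2936  0.2409] F [-0.2  0.8  0.8] gap 0.996 gf 0.0
mid t 13.1 tcp [ 0.6341 -0.0603  0.0632] F [ 0.4 -1.1  0.8] gap 0.002 gf 0.0
True t 14.5 tcp [0.6475 0.0153 0.0615] F [ 0.3 -0.9  0.5] gap -0.001 gf 0.2
rack y 0.07614337175124063
True t 16.2 tcp [ 0.6178 -0.1337  0.0616] F [-0.   0.2  0.7] gap -0.002 gf 0.4
rack y -0.07580533602703719
```

View pics/s1.png

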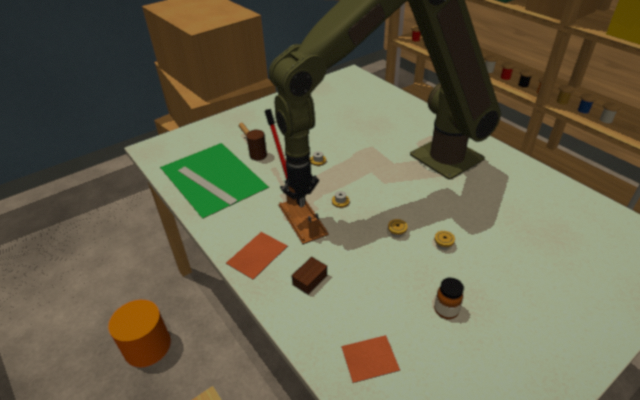

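The bar is up, with its grip at (269,117), and the post touches confirm the rack's y to 0.2 mm. One crown-up pulley has been knocked to (317,157) in the scene view. Next I'll touch the side walls to get the rack's x and yaw.

Run:
```python
from rob import *
R=ori();x=rf(1,0,0)-rf(0,0,0)
for y in(.05,-.05):
    arm.movel(rf(0,y,.03),R,max_speed=.2);arm.movel(rf(0,y,.014),R,max_speed=.1)
    for s in(1,-1):
        h=arm.movel(rf(s*.035,y,.014),R,max_speed=.03,threshold=4);t=arm.get_tcp_pos();st(h);print(y,s,"rack x",((np.array(t)-rf(0,0,0))@x).round(4))
        arm.movel(rf(0,y,.014),R,max_speed=.1)
arm.movel(rf(0,-.05,.03),R,max_speed=.1)
h=arm.movel(rf(0,-.05,.0),R,max_speed=.03,threshold=4);st(("floor",h))
arm.movel(rf(0,0,.2),R,max_speed=.25)
arm.ungrasp()
```

```text
True t 18.4 tcp [ 0.6709 -0.0161  0.0131] F [0.2 0.2 1. ] gap 0.001 gf 0.0
0.05 1 rack x 0.0286
True t 19.7 tcp [ 0.6157 -0.0049  0.0139] F [0.9 0.  1.4] gap 0.0 gf 0.5
0.05 -1 rack x -0.0277
True t 22.0 tcp [ 0.6512 -0.1141  0.0131] F [ 0.9 -1.1 -0.1] gap 0.003 gf 0.0
-0.05 1 rack x 0.0286
True t 23.4 tcp [ 0.596  -0.103   0.0139] F [ 0.9 -0.   0.8] gap -0.002 gf 0.5
-0.05 -1 rack x -0.0277
('floor', True) t 24.8 tcp [ 0.6229 -0.1084  0.0081] F [-1.6 -0.3  4.6] gap -0.001 gf 2.3
```

```bash
sed -i 's/^X,Y,YAW=.*/X,Y,YAW=.6334,-.0593,-.198/' rob.py
cat >> rob.py <<'E'
PARK=[-1.285,.26,-.138,1.173,0,1.571]
def see(tag,items):
    from vis import cv2,fit,upparts,downparts
    im={n:arm.snapshot(n) for n in("scene","top")}
    for n in im: cv2.imwrite(f"pics/{n}{tag}.png",im[n][:,:,::-1])
    out=[]
    for k,x,y in items:
        f=upparts if k=="u" else downparts;r=[]
        for n,c in(("scene",(.0037,-.001)),("top",(-.0025,.0006))):
            p,e,_=fit(lambda q:f([*q,0]),[x,y],{n:im[n]},[.005,.005],pad=7);r.append(p+c)
        out.append(np.mean(r,0));print(k,np.round(r,4).tolist())
    return out
def pick(p,h,tilt,lift=.17):
    "squeeze along rack y, then hold along rack x; h = TCP height"
    p=np.array(p);R9,R0=ori(np.pi/2),ori(0,tilt)
    at=lambda z,q=p:np.array([*q,z])
    arm.move_pose(at(h+.09),R9);arm.movel(at(h),R9,max_speed=.2);arm.gripper_close();st("squeeze")
    t=np.array(arm.get_tcp_pos())[:2];ry=rf(0,1,0)[:2]-rf(0,0,0)[:2]
    q=p+ry*((t-p)@ry)
    arm.ungrasp();arm.movel(at(h+.06),R9,max_speed=.25);arm.move_pose(at(h+.06,q),R0);arm.movel(at(h,q),R0,max_speed=.2)
    arm.gripper_close();st("grasp");t=np.array(arm.get_tcp_pos())[:2];dy=(t-q)@ry
    arm.movel(at(lift,q),R0,max_speed=.2);st("lifted");return dy
def place(x,y,z,tilt,lift=.17):
    R0=ori(0,tilt)
    arm.movel(rf(x,y,lift),R0,max_speed=.25);st("over")
    arm.movel(rf(x,y,z+.02),R0,max_speed=.2)
    h=arm.movel(rf(x,y,z-.002),R0,max_speed=.03,threshold=4);st(("down",h))
    x_=rf(1,0,0)-rf(0,0,0);y_=rf(0,1,0)-rf(0,0,0);d=np.array(arm.get_tcp_pos())-rf(0,0,0);print("rack frame",(d@x_).round(4),(d@y_).round(4))
    arm.ungrasp();arm.movel(rf(x,y,lift),R0,max_speed=.25)
E
python3 - <<'E'
from rob import *
arm.move_joints(PARK);st()
a,b=see("A",[("u",.4808,-.052),("u",.385,-.315)])
print([arm.inverse_kinematics(np.array([*p,.1]),ori(e,t)) is not None for p in(a,b,[.437,.176],[.36,.303],rf(0,.053,0)[:2],rf(0,-.053,0)[:2]) for e,t in((0,.12),(0,-.12),(np.pi/2,0))])
Rt=ori(0,.12);print("lean (body dir) in rack y:",-(Rt[:,2])@(rf(0,1,0)-rf(0,0,0)))
E
```

```text
t 29.1 tcp [ 0.1484 -0.5036  0.2313] F [-0.  -1.  -0.5] gap 1.005 gf 0.0
u [[0.4815, -0.0552], [0.4808, -0.0515]]
u [[0.4, -0.2919], [0.4002, -0.288]]
[True, True, True, True, True, True, True, True, True, True, True, True, True, True, True, True, True, True]
lean (body dir) in rack y: 0.11971220728891936
```

View pics/topA.png

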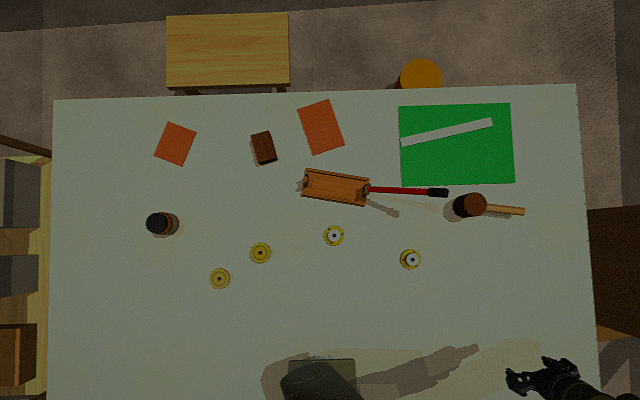

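The top view shows the rack open, the bar leaning away to (440,192), and the knocked pulley now at (410,259). Next: the first crown-up pulley into the right place.

Run:
```python
from rob import *
pick([.481,-.053],.016,.12)
place(0,-.053,.0245,.12)
from vis import cv2
cv2.imwrite("pics/sB.png",arm.snapshot("scene")[:,:,::-1])
```

```text
squeeze t 32.4 tcp [ 0.482  -0.053   0.0173] F [-0.5  0.6  7.9] gap 0.419 gf 59.1
grasp t 35.6 tcp [ 0.4821 -0.0528  0.0173] F [-0.9  1.   5.9] gap 0.417 gf 59.2
lifted t 36.5 tcp [ 0.4801 -0.0527  0.1689] F [ 0.5 -0.1 -1.8] gap 0.42 gf 60.0
over t 37.3 tcp [ 0.6213 -0.1109  0.1684] F [-0.4  0.3 -2.4] gap 0.42 gf 60.0
('down', True) t 38.7 tcp [ 0.6227 -0.1113  0.0254] F [-0.7  0.3  3.9] gap 0.416 gf 60.2
rack frame -0.0003 -0.0531
```

View pics/sB.png

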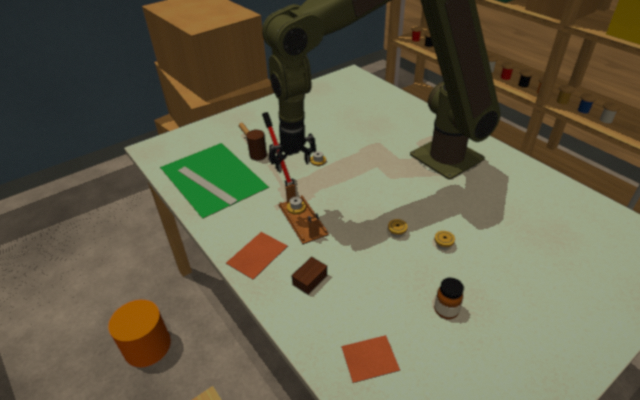

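The pulley stands in the right place at (296,205). Now the second crown-up pulley, into the left place.

Run:
```python
from rob import *
pick([.400,-.290],.018,-.12)
place(0,.053,.0265,-.12)
arm.move_joints(PARK)
from vis import *
im={n:arm.snapshot(n) for n in("scene","top")}
f=lambda i,s:cv2.resize(i,None,fx=s,fy=s,interpolation=cv2.INTER_CUBIC)
a=f(im["top"][160:212,295:375],5);b=f(im["scene"][175:245,270:340],5)
I=np.zeros((350,750,3),np.uint8);I[:260,:400]=a;I[:350,400:750]=b
cv2.imwrite("pics/C.png",cv2.convertScaleAbs(I[:,:,::-1],alpha=1.5))
see("C",[("d",.4348,.1766),("d",.3598,.3028)]);st()
```

```text
squeeze t 42.3 tcp [ 0.4009 -0.2903  0.0193] F [-0.8  0.6  6.7] gap 0.42 gf 59.1
grasp t 45.6 tcp [ 0.4007 -0.2908  0.0193] F [-1.3  0.4  5.7] gap 0.416 gf 59.2
lifted t 46.5 tcp [ 0.3992 -0.2895  0.1689] F [-0.5  0.6 -2.6] gap 0.414 gf 60.0
over t 48.2 tcp [ 0.643  -0.0083  0.1699] F [-0.1  0.5 -2.6] gap 0.417 gf 60.0
('down', True) t 49.5 tcp [ 0.6435 -0.0072  0.0274] F [ 0.1 -0.4  4. ] gap 0.418 gf 60.3
rack frame -0.0003 0.053
d [[0.4396, 0.1764], [0.4345, 0.1766]]
d [[0.3636, 0.3033], [0.3597, 0.3029]]
 t 53.6 tcp [ 0.1484 -0.5035  0.2313] F [0.5 0.6 0.4] gap 1.001 gf 0.0
```

View pics/C.png

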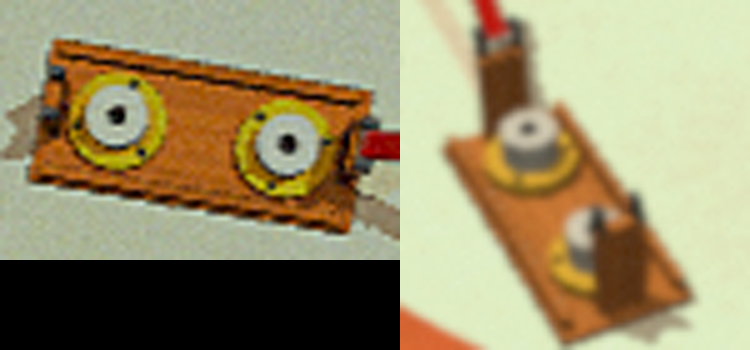

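Run:
```python
from rob import *
pick([.4365,.1765],.013,0)
place(0,0,.0215,0)
from vis import cv2,np
a=arm.snapshot("scene")[165:255,255:355]
cv2.imwrite("pics/D.png",cv2.convertScaleAbs(cv2.resize(a[:,:,::-1],None,fx=5,fy=5,interpolation=cv2.INTER_CUBIC),alpha=1.5))
```

```text
squeeze t 57.2 tcp [0.438  0.177  0.0149] F [-0.8 -1.7  7.7] gap 0.699 gf 63.0
grasp t 60.2 tcp [0.4379 0.1779 0.0149] F [-1.   0.1  7. ] gap 0.697 gf 63.0
lifted t 61.1 tcp [0.4359 0.177  0.1692] F [ 0.1  0.4 -1.9] gap 0.695 gf 64.7
over t 62.5 tcp [ 0.6325 -0.0585  0.1697] F [-0.   0.4 -1.7] gap 0.7 gf 64.7
('down', True) t 63.9 tcp [ 0.6332 -0.0594  0.0229] F [0.4 0.7 4.6] gap 0.702 gf 65.0
rack frame -0.0002 -0.0001
```

View pics/D.png

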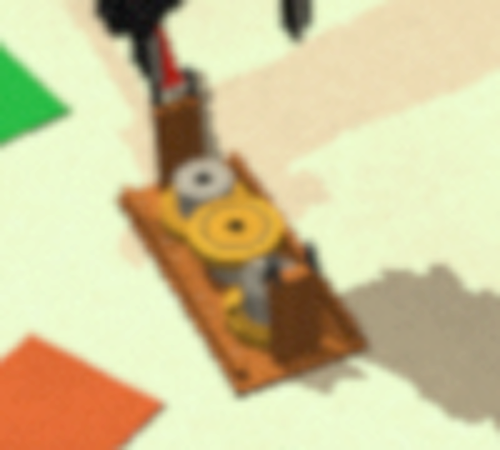

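The crown-down pulley sits seated in the middle with its flange overlapping. Now the last one goes on top of the left place.

Run:
```python
from rob import *
pick([.3615,.303],.013,0)
place(0,.053,.0565,0)
arm.move_joints(PARK)
from vis import *
im={n:arm.snapshot(n) for n in("scene","top")}
f=lambda i,s:cv2.resize(i,None,fx=s,fy=s,interpolation=cv2.INTER_CUBIC)
a=f(im["top"][160:212,295:375],5);b=f(im["scene"][175:245,270:340],5)
I=np.zeros((350,750,3),np.uint8);I[:260,:400]=a;I[:350,400:750]=b
cv2.imwrite("pics/E.png",cv2.convertScaleAbs(I[:,:,::-1],alpha=1.5));st()
```

```text
squeeze t 68.1 tcp [0.3628 0.304  0.0149] F [-1.2 -0.7  7.6] gap 0.698 gf 63.0
grasp t 71.1 tcp [0.3626 0.3052 0.0148] F [-1.5 -0.5  6.7] gap 0.701 gf 63.1
lifted t 72.0 tcp [0.3611 0.3036 0.1691] F [ 0.2  0.2 -1.6] gap 0.696 gf 64.9
over t 73.9 tcp [ 0.6431 -0.0065  0.17  ] F [-0.6 -0.6 -1.8] gap 0.701 gf 64.9
('down', True) t 75.1 tcp [ 0.6435 -0.0074  0.0569] F [-0.9  0.7  4. ] gap 0.699 gf 65.4
rack frame -0.0003 0.0529
 t 78.7 tcp [ 0.1485 -0.5035  0.2312] F [ 0.   0.1 -0.2] gap 0.999 gf 0.0
```

View pics/E.png

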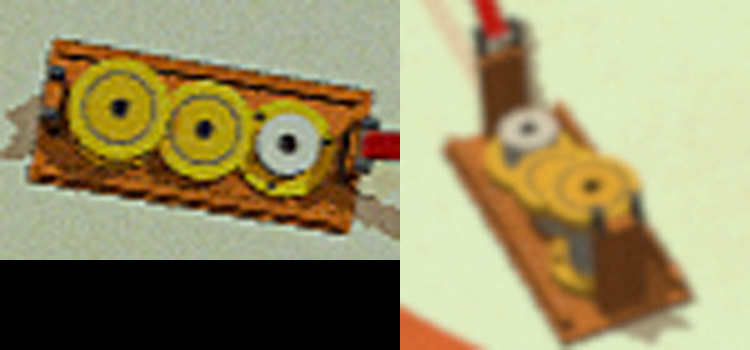

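All four are seated flat. Now I'll swing the bar back down.

Run:
```python
from rob import *
R=ori();b=2.27
arm.move_pose(barpt(b)+[0,0,.09],R)
h=arm.movel(barpt(b),R,max_speed=.15,threshold=8);st(h)
arm.gripper_close();st("pinch")
for b in list(np.arange(2.05,.2,-.23))+[.1]:
    arm.movel(barpt(b),R,max_speed=.12)
st("near")
h=arm.movel(barpt(-.04),R,max_speed=.03,threshold=8);st(h)
print("b",np.arcsin((arm.get_tcp_pos()[2]+.017-.088)/.222))
arm.ungrasp();st();arm.movel(barpt(0)+[0,0,.12],R,max_speed=.2);arm.move_joints(PARK)
from vis import *
im={n:arm.snapshot(n) for n in("scene","top")}
for n in im: cv2.imwrite(f"pics/{n}F.png",im[n][:,:,::-1])
f=lambda i,s:cv2.resize(i,None,fx=s,fy=s,interpolation=cv2.INTER_CUBIC)
a=f(im["top"][160:212,280:380],4);b=f(im["scene"][170:250,265:345],5)
I=np.zeros((400,800,3),np.uint8);I[:208,:400]=a;I[:,400:]=b
cv2.imwrite("pics/F.png",cv2.convertScaleAbs(I[:,:,::-1],alpha=1.5));st()
```

```text
False t 82.3 tcp [ 0.5867 -0.2938  0.2418] F [-0.2  0.5  0.2] gap 0.999 gf 0.0
pinch t 83.1 tcp [ 0.5864 -0.2935  0.2409] F [-0.6 -0.4  0.3] gap 0.002 gf 0.0
near t 88.6 tcp [0.6577 0.0629 0.0933] F [-0.7 -0.4 -0.2] gap 0.001 gf 0.0
False t 89.8 tcp [0.6584 0.0641 0.0624] F [ 0.4  0.3 -0. ] gap -0.002 gf 0.0
b -0.03881112672684199
 t 90.5 tcp [0.6581 0.0641 0.0621] F [ 0.2 -0.2 -0.7] gap 1.0 gf 0.0
 t 94.1 tcp [ 0.1485 -0.5036  0.2313] F [0.2 0.5 0.2] gap 0.998 gf 0.0
```

View pics/F.png

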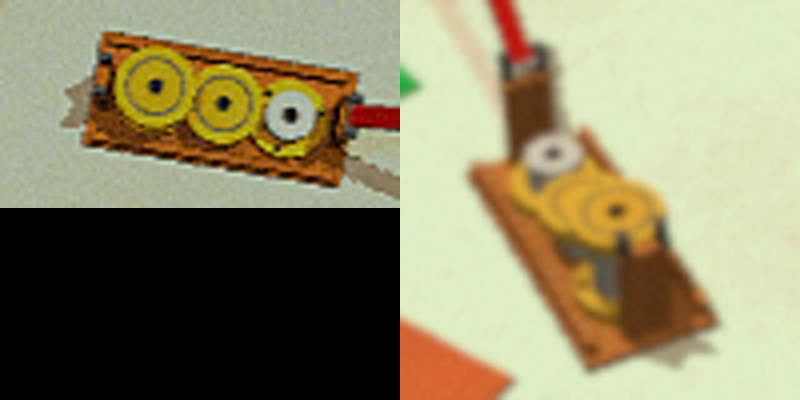

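The fingers closed on nothing (gap 0) and nothing was disturbed; the bar isn't at the angle I assumed. I'll measure its angle from the pictures.

Run:
```python
from vis import *; import rob
for b in np.arange(1.6,2.5,.1):
    P=[rob.rf(0,-.096+r*np.cos(b),.088+r*np.sin(b)) for r in(.222,.196,.248)];print(b.round(1),proj("scene",P).round(0).tolist(),proj("top",P).round(0).tolist())
I=[]
for n,(x,y) in(("scene",(235,95)),("top",(355,155))):
    I.append(cv2.resize(cv2.imread(f"pics/{n}F.png")[y:y+110,x:x+110],None,fx=3.6,fy=3.6,interpolation=cv2.INTER_CUBIC))
cv2.imwrite("pics/G.png",cv2.convertScaleAbs(np.hstack(I),alpha=1.5))
```

```text
1.6 [[283.0, 123.0], [284.0, 131.0], [282.0, 116.0]] [[381.0, 179.0], [379.0, 180.0], [383.0, 177.0]]
1.7 [[280.0, 121.0], [281.0, 128.0], [279.0, 113.0]] [[390.0, 181.0], [387.0, 182.0], [393.0, 179.0]]
1.8 [[278.0, 118.0], [279.0, 126.0], [276.0, 110.0]] [[399.0, 182.0], [394.0, 183.0], [403.0, 181.0]]
1.9 [[275.0, 117.0], [277.0, 125.0], [273.0, 109.0]] [[407.0, 184.0], [401.0, 185.0], [413.0, 183.0]]
2.0 [[273.0, 116.0], [275.0, 124.0], [271.0, 108.0]] [[415.0, 186.0], [408.0, 186.0], [421.0, 185.0]]
2.1 [[271.0, 116.0], [273.0, 124.0], [269.0, 108.0]] [[421.0, 188.0], [414.0, 188.0], [429.0, 188.0]]
2.2 [[269.0, 117.0], [272.0, 124.0], [267.0, 109.0]] [[428.0, 190.0], [419.0, 190.0], [436.0, 190.0]]
2.3 [[268.0, 118.0], [270.0, 126.0], [265.0, 110.0]] [[433.0, 191.0], [424.0, 191.0], [442.0, 192.0]]
2.4 [[267.0, 120.0], [269.0, 127.0], [264.0, 113.0]] [[437.0, 193.0], [428.0, 193.0], [447.0, 194.0]]
```

View pics/G.png

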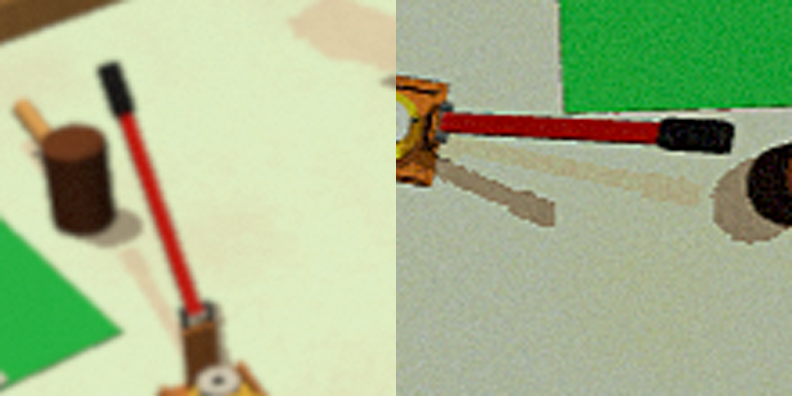

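The grip measures (267,120) in the scene view and (438,192) in the top view. That puts the bar at its stop, b = 2.4. I'll pinch it there.

Run:
```python
from rob import *
R=ori();b=2.4
arm.move_pose(barpt(b)+[0,0,.09],R)
h=arm.movel(barpt(b),R,max_speed=.12,threshold=8);st(h)
arm.gripper_close();st("pinch")
if arm.get_finger_gap()<.15: raise SystemExit("missed")
for b in list(np.arange(2.2,.2,-.2))+[.1]:
    arm.movel(barpt(b),R,max_speed=.12)
    if arm.get_finger_gap()<.15: st("lost"); raise SystemExit
st("near")
h=arm.movel(barpt(-.04),R,max_speed=.03,threshold=10);st(h)
print("b",np.arcsin((arm.get_tcp_pos()[2]+.017-.088)/.222))
```

```text
False t 97.9 tcp [ 0.5827 -0.3142  0.2218] F [0.5 0.5 0.5] gap 1.002 gf 0.0
pinch t 98.5 tcp [ 0.5825 -0.3141  0.2212] F [-0.  -0.4  1.1] gap 0.246 gf 61.2
near t 104.4 tcp [0.6583 0.0631 0.0924] F [ 4.3  1.4 -0.1] gap 0.248 gf 74.4
False t 105.6 tcp [0.6585 0.0638 0.0616] F [4.2 1.2 1.8] gap 0.25 gf 74.5
b -0.042538176379816946
```

Run:
```python
from rob import *
R=ori()
h=arm.movel(barpt(-.07),R,max_speed=.03,threshold=8);st(h)
arm.ungrasp();st();arm.movel(barpt(0)+[0,0,.12],R,max_speed=.2);arm.move_joints(PARK)
from vis import *
im={n:arm.snapshot(n) for n in("scene","top")}
for n in im: cv2.imwrite(f"pics/{n}H.png",im[n][:,:,::-1])
for b in(-.05,0,.05,.1):
    P=[rf(0,-.096+r*np.cos(b),.088+r*np.sin(b)) for r in(.222,.196,.248)];print(b,((proj("scene",P)-[265,170]+.5)*5+[400,0]).round(0).tolist())
f=lambda i,s:cv2.resize(i,None,fx=s,fy=s,interpolation=cv2.INTER_CUBIC)
a=f(im["top"][160:212,280:380],4);b=f(im["scene"][170:250,265:345],5)
I=np.zeros((400,800,3),np.uint8);I[:208,:400]=a;I[:,400:]=b
cv2.imwrite("pics/H.png",cv2.convertScaleAbs(I[:,:,::-1],alpha=1.5));st()
```

```text
True t 105.8 tcp [0.6585 0.0637 0.0578] F [-0.2  1.9  8.1] gap 0.247 gf 75.0
 t 106.5 tcp [0.6614 0.0641 0.0586] F [ 0.3 -0.2 -0.1] gap 0.996 gf 0.0
-0.05 [[667.0, 286.0], [648.0, 258.0], [686.0, 315.0]]
0 [[667.0, 273.0], [648.0, 246.0], [686.0, 300.0]]
0.05 [[666.0, 259.0], [647.0, 234.0], [685.0, 285.0]]
0.1 [[665.0, 245.0], [646.0, 221.0], [683.0, 269.0]]
 t 110.1 tcp [ 0.1485 -0.5036  0.2313] F [ 0.5 -0.6  0.4] gap 1.001 gf 0.0
```

View pics/H.png

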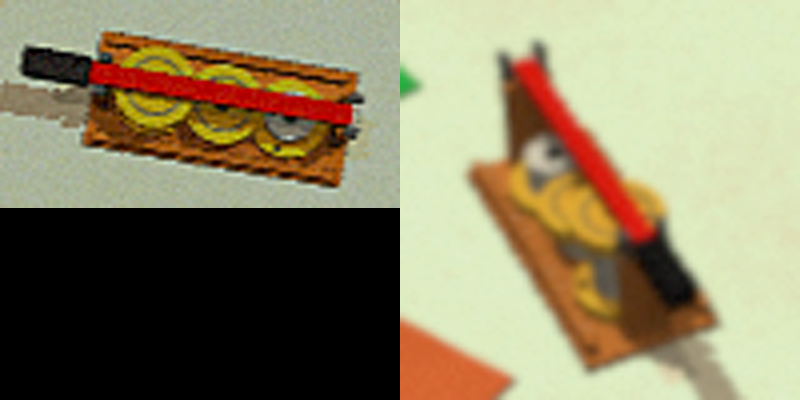

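The bar lies in the fork with its grip at about b ≈ 0. I'll press gently on top of the grip to confirm it's on its rest, then hand in.

Run:
```python
from rob import *
R=ori();arm.gripper_close();p=rf(0,.126,0)
arm.move_pose(p+[0,0,.17],R);arm.movel(p+[0,0,.11],R,max_speed=.15)
h=arm.movel(p+[0,0,.085],R,max_speed=.02,threshold=8);st(h)
arm.movel(p+[0,0,.2],R,max_speed=.15);arm.move_joints(PARK);arm.pause(.5);st()
arm.job_done()
```

```text
True t 114.8 tcp [0.6582 0.0643 0.097 ] F [-0.3 -0.   7.7] gap 0.003 gf 3.0
 t 118.9 tcp [ 0.1481 -0.5036  0.2314] F [ 0.1  0.1 -1. ] gap 0.001 gf 0.0
the job is handed in; nothing more can be done
```

I handed the job in at 119 s: all four pulleys present are packed (up–down–up, with one crown-down on top of the left place) and the bar rests level in its catch, after one missed pinch at the bar that disturbed nothing.

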